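# Slide the tube carrier home in the analyser's loading dock and press load

## Task

Push the orange tube carrier along the rails of the loading dock with your fingertips, without lifting it off the rails, until it drops flat into the notch in front of the grey end housing. Once it has dropped in, press the green load button on the housing right down and let it go again. Leave the jar, the blue tube block and the yellow sharps bin where they stand, and finish clear of everything.

Things in the scene. Friction and masses are not known exactly. Their poses are not given: they have to be found in the camera images.
- dock: Fixed loading dock, grey base 470 x 136 mm (x -250 to +220). Origin on the bench surface, z up, +x the way the carrier is pushed: to the robot's right (world -y, up to 0.3 rad off). Dark steel side guides: inner faces at y -52 and +52 mm, 12 mm thick, tops 32 mm above the bench, x -250 to 136. Grey end housing: x 136 to 220, top 50 mm above the bench; its face at x 136 is the end stop.
- rail_end (a point): Dock point (0, 0, 24) mm, axes as the dock's: where the two aluminium rails end and the notch begins, at rail-top height. Rails run from dock x -250 to 0, tops 24 mm above the bench, 20 mm wide, centred at y -40 and +40 mm, open channel between. Notch: dock x 0 to 136, its black floor strips 6 mm below the rail tops (18 mm above the bench).
- nest (a point): Point where the carrier's origin lies when seated: in the middle of the notch, at dock (68, 0, 18) mm. Axes as the dock's. The seated carrier has 3 mm of play either way along x and 2 mm along y.
- carrier: Loose orange board 130 x 100 x 12 mm, about 0.35 kg, flat on the rails. Origin at the centre of the underside, axes as the dock's. On it a fixed blue tube rack with caps (x -30 to +60, y -40 to +40, up to 44 mm above the underside). Sliding takes 1 to 5 N. Its front dips first; once its rear edge (x -65) passes the rail ends it drops 6 mm and lies flat.
- push_face (a point): Centre of the rear face of the carrier's upright orange push plate, at carrier (-65, 0, 25) mm. The plate is 8 mm thick, 70 mm wide, from 12 to 38 mm above the carrier's underside. Push here along +x of the dock.
- load_top (a point): Centre of the top of the green load button, 30 mm in diameter, in a black ring on the end housing. Press straight down.
- load (a joint): Travel of the load button in m: 0 when out, 0.006 fully down; fully down takes about 4 N, a spring returns it.
- jar: Loose specimen jar with red cap, 48 mm in diameter, 70 mm tall, origin at the centre of its underside; stands beside the dock on the side away from the robot. Leave alone.
- tube_block: Loose blue tube block 110 x 75 x 35 mm, origin at the centre of its underside; stands beside the dock on the side away from the robot. Leave alone.
- sharps_bin: Loose yellow sharps bin with white lid, 92 x 92 x 121 mm, origin at the centre of its underside; stands beyond the end housing's far side. Leave alone.
Not all that is in view belongs to the job. Of the things shaped like the carrier, the orange one is meant.

How it is judged (in metres and radians):
On the way, in this order (a step that is already met when the one before it is completed fails the run):
1. the carrier has dropped flat into the notch (z of carrier in the frame of nest between -0.004 and 0.002 m and x of carrier in the frame of nest between -0.006 and 0.006 m and y of carrier in the frame of nest between -0.006 and 0.006 m and angle between the z axis of carrier and the z axis of dock, either way round below 0.02 rad), for 0.2 s.
2. the load button is pressed down (value of joint load above 0.0045 m), for 0.05 s.
At the end, for the whole second after the job is handed in: The carrier lies at rest flat in the notch (origin within 6 mm of the nest point along x and y, no more than 2 mm above it, level with the dock to 0.02 rad), the load button has come back up (under 2 mm), and jar, tube block and sharps bin stand within 20 mm of where they were (all of step 1 and linear speed of carrier below 0.02 m/s and value of joint load below 0.002 m and distance of each of jar, tube_block, sharps_bin from where it was at the start of the episode below 0.02 m); the robot touches nothing.
It fails at once if the load button is pressed while the carrier is not seated (value of joint load above 0.003 m and not (z of carrier in the frame of nest between -0.004 and 0.002 m and x of carrier in the frame of nest between -0.006 and 0.006 m and y of carrier in the frame of nest between -0.006 and 0.006 m and angle between the z axis of carrier and the z axis of dock, either way round below 0.02 rad)).
It fails at once if the carrier is lifted off the rails (underside over 12 mm above the rail tops) or tipped over 0.3 rad (z of carrier in the frame of nest above 0.018 m or angle between carrier's own z axis and vertical above 0.3 rad).
It fails at once if a bystander is moved over 20 mm or tipped (distance of any of jar, tube_block, sharps_bin from where it was at the start of the episode above 0.02 m or angle between any of jar, tube_block, sharps_bin's own z axis and vertical above 0.3 rad).
It also fails if it takes over 48 s, if anything falls off the work surface, if the arm or the gripper's body presses on something with over 40 N, if the wrist force passes 120 N, or if a joint passes its speed limit or range.

## Robot

A 7-joint arm with a two-finger parallel gripper is mounted at the origin on the work surface. World frame = base frame: x ahead of the robot, y to its left, z up, the work surface at z = 0. Lengths are in mm, angles in rad, forces in N, time in s.
With the tool pointing down it reaches from about 425 to 1025 mm from the base axis. Payload 9.4 kg.
Tool frame: the origin (TCP) lies midway between the tips of the shut fingers; the grasp point (between the pads) lies 19 mm behind it; z points along the fingers, y is the direction in which the jaws open and shut (so a half turn about z gives the same grasp; the last joint's range is limited). The gripper opens to 93 mm and grips with 3 to 60 N. Pads are 15 mm wide; open, the fingers measure 128 mm over their backs; the gripper's body (75 mm by 188 mm) begins 65 mm behind the grasp point.
Start: joints at [-1.327, 0.599, -0.003, 1.599, 0.002, 0.943, -0.08], TCP at [228.616, 688.011, 218.618] pointing down, gripper open.
Joint ranges: [-2.57, 2.57], [-0.35, 1.97], [-1.29, 1.29], [0.11, 2.56], [-1.05, 4.19], [0.11, 1.86], [-2.63, 2.63]. Speed limits (rad/s): [2.22, 2.22, 3.01, 3.01, 3.14, 3.14, 3.14].

## Interface

Orientations are given as a unit quaternion [x, y, z, w].
In Python, from plant import bot, imaging gives the robot as it stands.
- The arm moves only by the shell command python3 -m jog 'ROWS' [OPENING]. ROWS is text: rows parted by semicolons, each of 4 numbers parted by spaces: the shift along the tool's x, y, z in cm, then the turn about the tool's z in rad. A call has 1 to 10 rows; each row is the pose to reach, as a shift and turn from the pose commanded when the call began, along the tool's axes at that moment; what a row does not reach only later rows make up. A row lasts 1/12 s, in which the tool goes at most 41.7 mm and 7.16 degrees, less where a joint would pass 70% of its speed; a pose out of reach is approached as far as the arm can. A call with a gripper value outside its range is refused whole. OPENING is the opening, from 0 (shut) to 1 (fully open), set as the call begins (- or left out, the last holds). The fingers move at their own pace and stop on an object; the grip force is fixed at half the most. Time passes only in rows, so rows that repeat a pose let the fingers close. It gives the time, the measured TCP pose, the force and the opening at its end, in the units of the state.
- bot.state(): the state, without advancing time (a new reading comes with each control period).
- imaging.get_image(name): name is "side" or "top" or "wrist"; returns a dict with "image" (384x512x3 uint8, red, green, blue), "intrinsics" (3x3 intrinsics, pixels), "R" (3x3) and "t" (3): a world point X has camera coordinates R X + t. Camera axes: x right, y down, z forward; pixel columns grow to the right and rows downward; lengths in mm; the calibration is good to about 2 mm. A picture is of the moment at which its call begins. There is no depth.
- bot.close_job(): hands the job in, once; it reports no verdict.
The state is a dict: "time": time; "joint_pos": joint angles; "dq": joint speeds; "effort": joint torques, N m; "ee_pos": TCP position; "eef_rot": TCP orientation; "wrist_force": force on the tool from outside, world axes, zero at the start; "torque": the same for the moment, N m; "grip_width": finger opening in mm.
Only numpy, scipy, OpenCV 4.12 (cv2) and the standard library are available. Lean on these libraries where they do the work, as an engineer would, in place of code of your own. Each camera call takes 0.05 s, during which the arm holds its last target.

## Working session

There is one attempt and no reset: what is moved stays moved. The work goes in short steps, Python scripts to look and compute and a shell command to move; the robot and the scene stay as the last step left them, time stands still between calls to the robot, and variables do not carry over. Pictures are saved under pics/ and viewed, and the job is handed in when it is done.

```bash
mkdir -p pics; ls; python3 - <<'E'
from plant import bot, imaging
import cv2,pickle
s=bot.state();print(s)
for n in("side","top","wrist"):
    d=imaging.get_image(n);pickle.dump(d,open(f'pics/{n}0.pkl','wb'))
    cv2.imwrite(f'pics/{n}0.png',d['image'][:,:,::-1]);print(n,d['intrinsics'].tolist(),d['R'].round(3).tolist(),d['t'])
E
```

```text
pics
{'time': 0.0, 'joint_pos': array([-1.32673503,  0.60009584, -0.00256819,  1.60013193,  0.00179291,
        0.94290331, -0.07979084]), 'dq': array([ 0.00044879,  0.00038401, -0.00235532,  0.00111306, -0.00222377,
        0.00097573,  0.00015425]), 'effort': array([-5.85841499e-04, -7.65062141e+01,  1.49719723e+00, -2.52357674e+01,
       -5.24184736e-02,  1.68752630e-02,  1.74178690e-04]), 'ee_pos': array([228.42994612, 687.55369467, 217.78003442]), 'eef_rot': array([ 1.59652431e-01,  9.87172990e-01, -7.65532242e-04, -6.22917072e-05]), 'wrist_force': array([ 1.03719611, -0.1212721 , -0.04275851]), 'torque': array([ 0.02830763, -0.01650382, -0.09757487]), 'grip_width': 92.82797551879312}
side [[406.14538610545736, 0.0, 253.6536243395955], [0.0, 406.14538610545736, 201.88186412493613], [0.0, 0.0, 1.0]] [[-0.656, -0.755, -0.002], [-0.524, 0.456, -0.72], [0.544, -0.471, -0.694]] [364.57366875 350.40442387 599.35541986]
top [[432.3681996397728, 0.0, 245.4414979398433], [0.0, 432.3681996397728, 190.50471213192685], [0.0, 0.0, 1.0]] [[0.024, -1.0, -0.014], [-0.99, -0.022, -0.137], [0.137, 0.018, -0.99]] [ -8.54730809 529.58556168 738.66616774]
wrist [[283.7635949811946, 0.0, 256.3537076542051], [0.0, 283.7635949811946, 191.5175127936628], [0.0, 0.0, 1.0]] [[0.315, 0.949, -0.001], [0.905, -0.301, 0.3], [0.285, -0.095, -0.954]] [-725.15613324  -34.67645402  391.51894054]
```

View pics/top0.png

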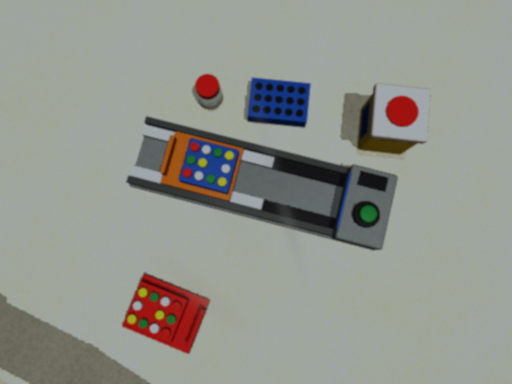

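View pics/side0.png

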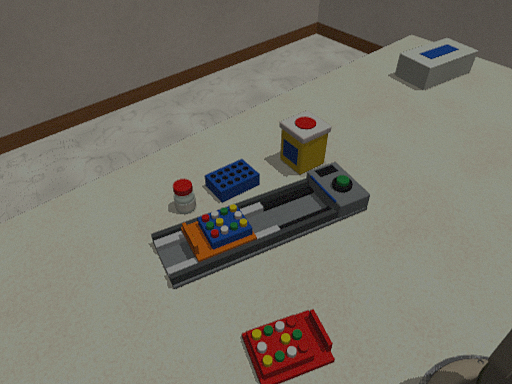

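View pics/wrist0.png

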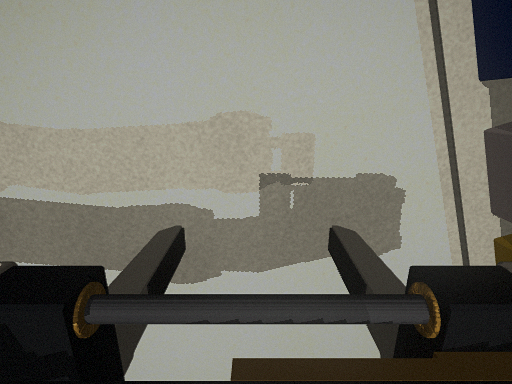

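The top view shows two carrier-shaped things: an orange one on the rails at about (203,165) and a red one loose on the bench at about (165,313). The orange one on the dock fits the description. The button is at (368,214), the jar at (208,90), the tube block at (279,101) and the bin at (398,115). I'll confirm this in enlarged crops.

```bash
python3 - <<'E'
import cv2
i=cv2.imread('pics/top0.png')
cv2.imwrite('pics/c1.png',cv2.resize(i[110:215,120:260],None,fx=5.5,fy=5.5,interpolation=cv2.INTER_CUBIC))
cv2.imwrite('pics/c2.png',cv2.resize(i[150:260,270:410],None,fx=5.4,fy=5.4,interpolation=cv2.INTER_CUBIC))
E
```

```text
(no output)
```

View pics/c1.png

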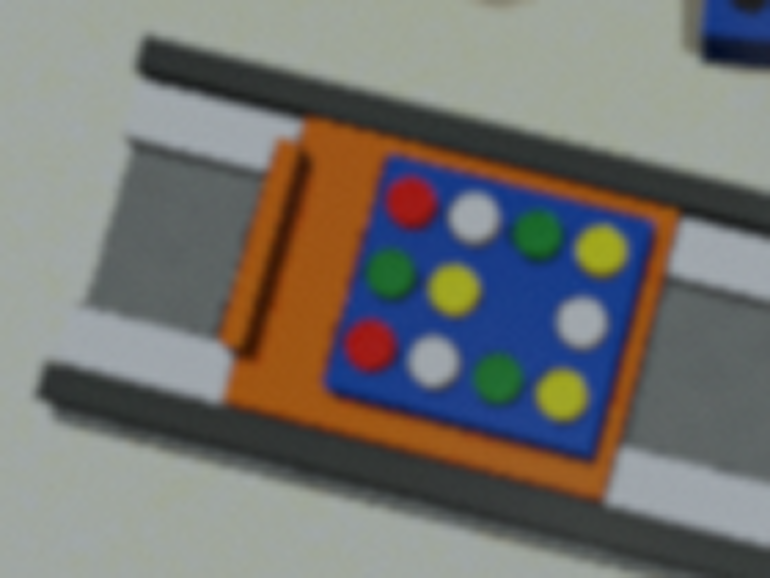

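View pics/c2.png

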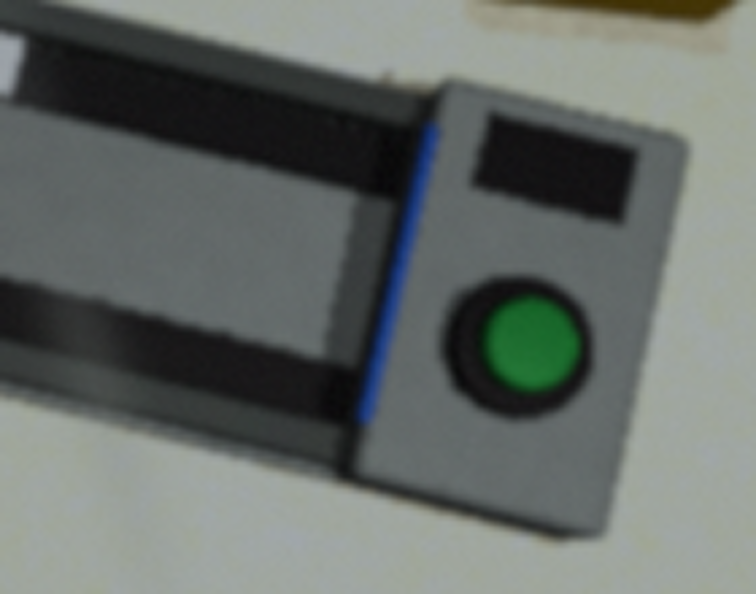

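The crops confirm it: the carrier on the rails is orange, with its push plate on the left (upstream) end. The housing corners and the button are also clear. Now I'll fit the dock pose.

```bash
cat > h.py <<'E'
import numpy as np,pickle,cv2
def ray(d,u,v):
    K=np.array(d['intrinsics']);R=np.array(d['R']);t=np.array(d['t'])
    c=-R.T@t; r=R.T@np.linalg.solve(K,[u,v,1.]);return c,r
def onz(d,u,v,z):
    c,r=ray(d,u,v);return c+r*(z-c[2])/r[2]
def proj(d,X):
    p=np.array(d['R'])@np.array(X,float)+d['t'];q=np.array(d['intrinsics'])@p;return q[:2]/q[2]
def tri(dd,uvs):
    A=np.zeros((3,3));b=np.zeros(3)
    for d,(u,v) in zip(dd,uvs):
        c,r=ray(d,u,v);r/=np.linalg.norm(r);M=np.eye(3)-np.outer(r,r);A+=M;b+=M@c
    return np.linalg.solve(A,b)
E
python3 - <<'E'
from h import *
d=pickle.load(open('pics/top0.pkl','rb'))
f1=lambda p:(p[0]/5.5+120-.4,p[1]/5.5+110-.4); f2=lambda p:(p[0]/5.4+270-.4,p[1]/5.4+150-.4)
H=[((450,78),(136,68)),((688,140),(220,68)),((600,537),(220,-68)),((352,470),(136,-68))]
from scipy.optimize import least_squares
from scipy.spatial.transform import Rotation
P=[onz(d,*f2(p),50)[:2] for p,_ in H]; print('housing',np.round(P,1))
P+=[onz(d,*f1(p),32)[:2] for p in((148,38),(42,365))]
Q=[q for _,q in H]+[(-250,64),(-250,-52-5)]
Q[-1]=(-250,-52)
def T(a,q): c,s=np.cos(a[2]),np.sin(a[2]);q=np.array(q);return np.array(a[:2])+q@np.array([[c,s],[-s,c]])
r=least_squares(lambda a:(T(a,Q)-P).ravel(),[500,0,-1.6]);print('dock',r.x,np.round(r.fun.reshape(-1,2),1))
a=r.x
inv=lambda p:(np.array(p)-a[:2])@np.array([[np.cos(a[2]),-np.sin(a[2])],[np.sin(a[2]),np.cos(a[2])]])
for p in((228,403),(678,208),(605,500)):print('board',inv(onz(d,*f1(p),36)[:2]))
for p in((280,142),(222,343)):
  w=onz(d,*f1(p),62);print('plate',w,inv(w[:2]))
for z in(50,58,64):
  w=onz(d,*f2((533,344)),z);print('btn',w,inv(w[:2]))
print('ring',inv(onz(d,*f2((518,347)),50)[:2]))
s=pickle.load(open('pics/side0.pkl','rb'));i=s['image'][150:225,290:385,::-1]
cv2.imwrite('pics/c3.png',cv2.resize(i,None,fx=8,fy=8,interpolation=cv2.INTER_CUBIC))
i=s['image'][185:295,145:290,::-1]
cv2.imwrite('pics/c4.png',cv2.resize(i,None,fx=5,fy=5,interpolation=cv2.INTER_CUBIC))
E
```

```text
housing [[ 579.3 -185.5]
 [ 560.3 -262.6]
 [ 431.3 -231.6]
 [ 450.7 -152.9]]
dock [545.8759502  -35.57531388  -1.80250771] [[ 1.6  1.9]
 [ 1.2 -2.8]
 [-2.1 -2.4]
 [-2.2  0.6]
 [ 1.   2.5]
 [ 0.5  0.2]]
board [-185.44528865  -49.59796278]
board [-59.18894843  50.57141962]
board [-57.48492539 -49.39281819]
plate [621.4759613 138.2574653  62.       ] [-186.548117     33.66001841]
plate [555.48775031 153.57831026  62.        ] [-186.30574561  -34.08297781]
btn [ 492.4831275  -211.27606114   50.        ] [183.26642676 -11.61735454]
btn [ 491.75291498 -209.13967663   58.        ] [181.35482608 -12.81865881]
btn [ 491.20525559 -207.53738824   64.        ] [179.92112557 -13.71963702]
ring [178.81468568 -13.7785668 ]
```

View pics/c3.png

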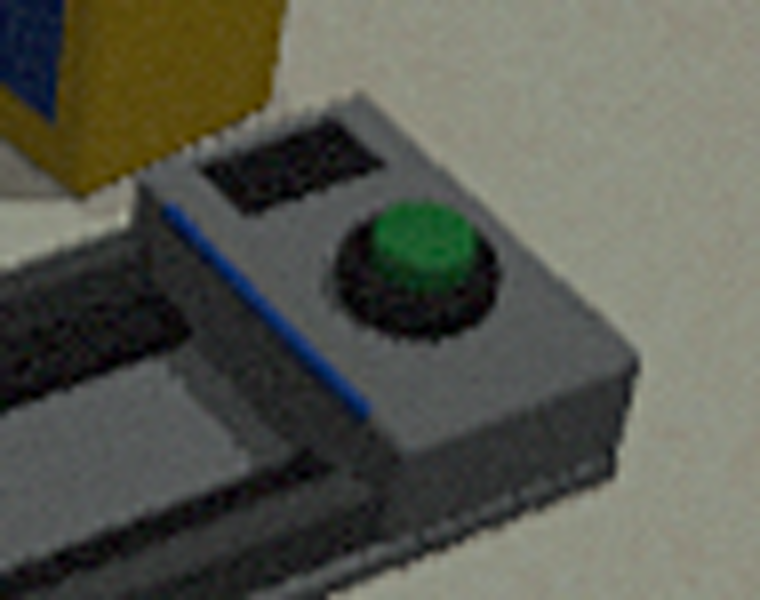

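View pics/c4.png

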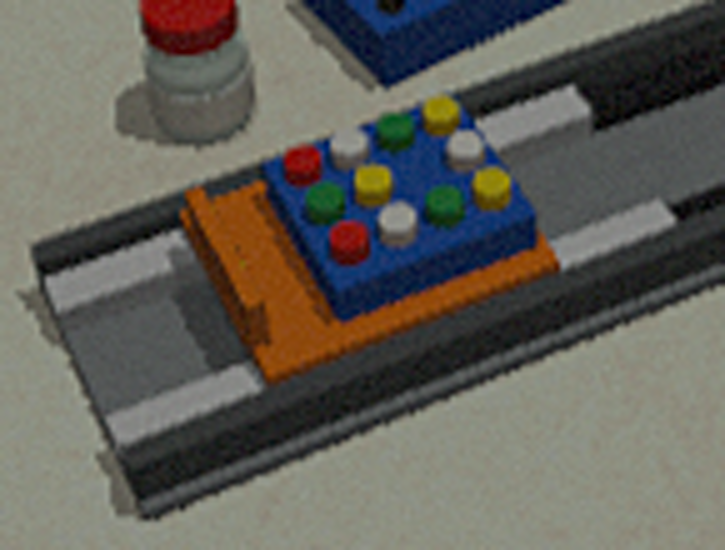

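The fit agrees within 3 mm. The dock is at (546,-36) with yaw -1.8025, and the carrier's push face is at dock x = -186, y = 0. The board and plate sizes also check out. In c3 the button top is at side pixel (343,179), and I'll triangulate it while moving to a point behind the carrier.

```bash
python3 - <<'E'
from h import *
t=pickle.load(open('pics/top0.pkl','rb'));s=pickle.load(open('pics/side0.pkl','rb'))
X=tri([t,s],[(533/5.4+269.6,344/5.4+149.6),(424/8+289.6,231/8+149.6)]);print('btn',X,proj(t,X),proj(s,X))
E
python3 -m jog '-51 -36.8 0 1.48;-51 -36.8 0 1.48;-51 -36.8 0 1.48;-51 -36.8 0 1.48;-51 -36.8 0 1.48;-51 -36.8 0 1.48;-51 -36.8 0 1.48;-51 -36.8 0 1.48;-51 -36.8 0 1.48;-51 -36.8 0 1.48' 0
```

```text
btn [ 489.59682875 -205.59693415   73.48541896] [368.66310466 213.75104402] [342.16971836 178.44784883]
time: 0.98
ee_pos: [473.1, 348.3, 218.7]
eef_rot: [0.709, 0.705, 0.0, -0.0]
wrist_force: [0.4, -0.6, -0.1]
grip_width: 30.9
```

```bash
python3 -m jog '-17.1 12.3 4 0.23;-17.1 12.3 8 0.23;-17.1 12.3 10 0.23;-17.1 12.3 10 0.23;-17.1 12.3 10 0.23;-17.1 12.3 10 0.23;-17.1 12.3 10 0.23;-17.1 12.3 10 0.23;-17.1 12.3 10 0.23' 0
cat > st.py <<'E'
from plant import bot
import numpy as np
from scipy.spatial.transform import Rotation as R
s=bot.state();p=s['ee_pos'];a=-1.8025
d=p[:2]-np.array([545.88,-35.58]);c,sn=np.cos(a),np.sin(a)
M=R.from_quat(s['eef_rot']).as_matrix()
print('dock tcp',round(c*d[0]+sn*d[1],1),round(-sn*d[0]+c*d[1],1),'z',p[2].round(1),'F dock',np.round([c*s['wrist_force'][0]+sn*s['wrist_force'][1],-sn*s['wrist_force'][0]+c*s['wrist_force'][1],s['wrist_force'][2]],2),'yaw err',np.arctan2(M[1,1],M[0,1])-(a+np.pi/2),'t',s['time'])
E
python3 st.py
```

```text
time: 1.73
ee_pos: [595.0, 179.8, 118.6]
eef_rot: [0.783, 0.621, -0.0, -0.0]
wrist_force: [-0.4, -0.5, -0.2]
grip_width: 0.7
dock tcp -220.9 -1.7 z 118.6 F dock [ 0.62 -0.25 -0.19] yaw err 0.001962780541502479 t 1.7333
```

```bash
python3 -m jog '0 0.17 3 0;0 0.17 6 0;0 0.17 7.5 0;0 0.17 7.5 0;0 0.17 7.5 0' 0
python3 st.py
python3 - <<'E'
from plant import imaging
import cv2,pickle,numpy as np
for n,(y,x) in(("side",(170,130)),("top",(100,110))):
    d=imaging.get_image(n);pickle.dump(d,open(f'pics/{n}1.pkl','wb'))
    cv2.imwrite(f'pics/{n}1.png',cv2.resize(d['image'][y:y+120,x:x+160,::-1],None,fx=5,fy=5,interpolation=cv2.INTER_CUBIC))
E
```

```text
time: 2.15
ee_pos: [596.4, 180.2, 43.9]
eef_rot: [0.783, 0.622, -0.0, -0.0]
wrist_force: [-0.4, 0.0, 0.2]
grip_width: 0.4
dock tcp -221.6 -0.4 z 43.9 F dock [ 0.08 -0.36  0.2 ] yaw err 0.003718967605874146 t 2.15
```

View pics/side1.png

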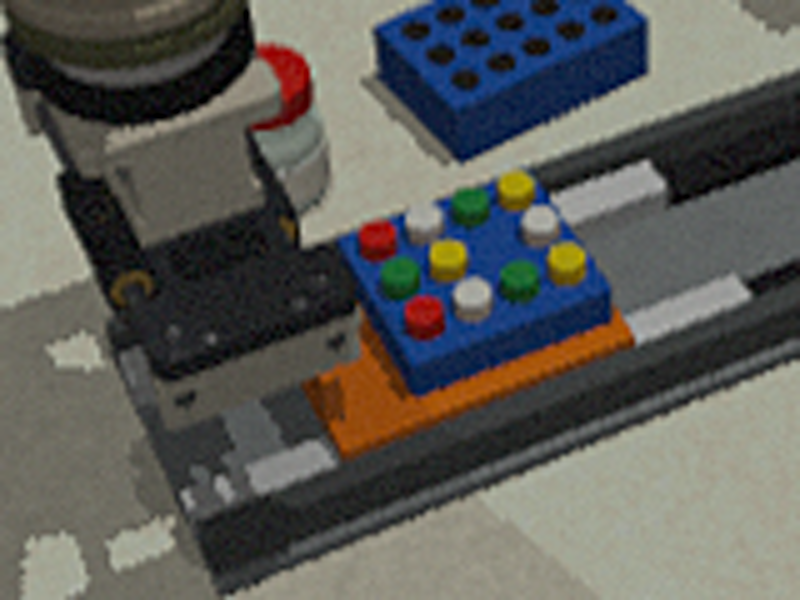

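View pics/top1.png

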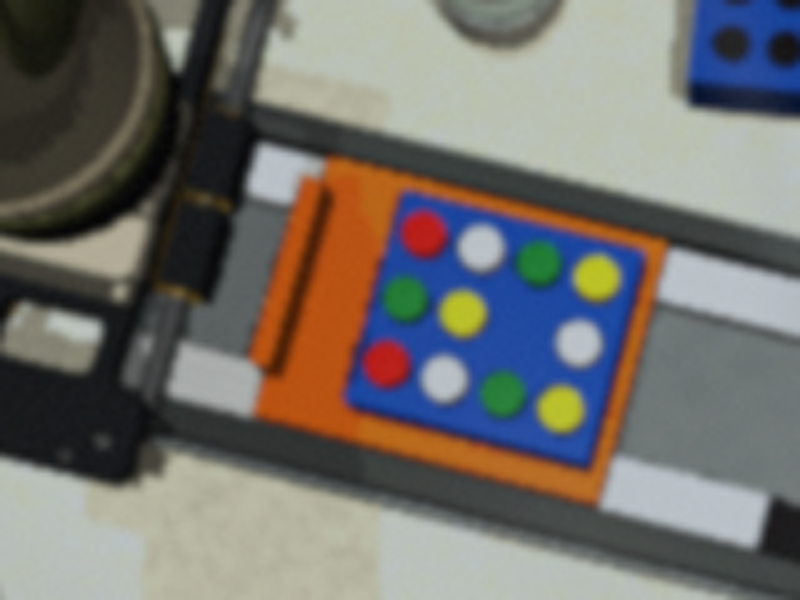

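The fingertips are behind the plate and centred on it. In the top crop they sit at about (195,240) and the plate's rear edge is at about (285,265). Next I'll push slowly along dock +x, which is tool -x.

```bash
python3 -m jog '-0.6 0 0 0;-1.2 0 0 0;-1.7 0 0 0;-2.2 0 0 0;-2.6 0 0 0;-3.0 0 0 0;-3.4 0 0 0;-3.8 0 0 0;-4.3 0 0 0;-4.8 0 0 0'
python3 st.py
python3 -m jog '-0.5 0 0 0;-1 0 0 0;-1.5 0 0 0;-2 0 0 0;-2.5 0 0 0;-3 0 0 0;-3.5 0 0 0;-4 0 0 0;-4.5 0 0 0;-5 0 0 0'
python3 st.py
python3 - <<'E'
from plant import imaging
import cv2,pickle,numpy as np
for n,(y,x) in(("side",(150,160)),("top",(100,140))):
    d=imaging.get_image(n);pickle.dump(d,open(f'pics/{n}2.pkl','wb'))
    cv2.imwrite(f'pics/{n}2.png',cv2.resize(d['image'][y:y+120,x:x+160,::-1],None,fx=5,fy=5,interpolation=cv2.INTER_CUBIC))
E
```

```text
time: 3.08
ee_pos: [586.1, 131.7, 43.6]
eef_rot: [0.783, 0.621, 0.0, 0.0]
wrist_force: [0.2, 1.6, 3.3]
grip_width: 0.6
dock tcp -172.0 0.7 z 43.6 F dock [-1.57 -0.12  3.35] yaw err 0.0019711079014685107 t 3.0833
time: 3.92
ee_pos: [574.6, 82.7, 43.6]
eef_rot: [0.784, 0.621, -0.0, 0.0]
wrist_force: [0.9, 2.6, 0.9]
grip_width: 0.4
dock tcp -121.8 0.8 z 43.6 F dock [-2.75  0.27  0.91] yaw err 0.001688591984341542 t 3.9167
```

View pics/top2.png

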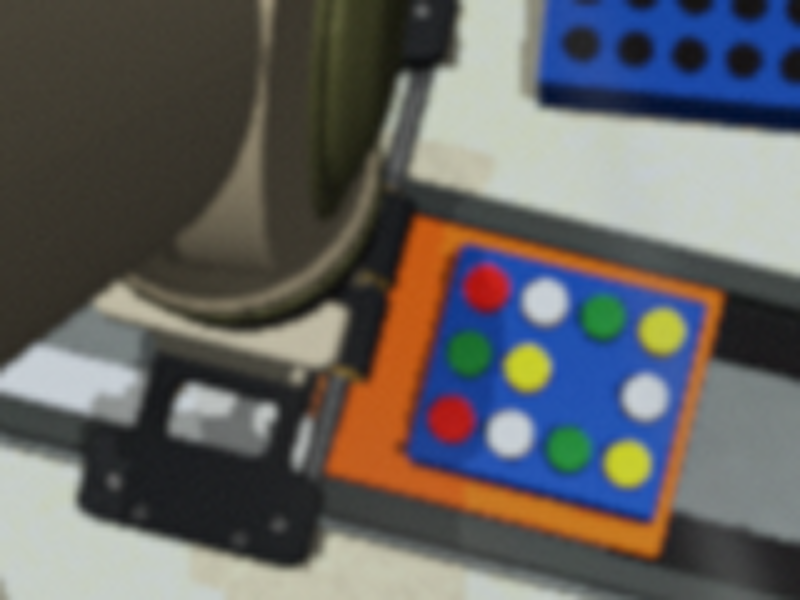

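View pics/side2.png

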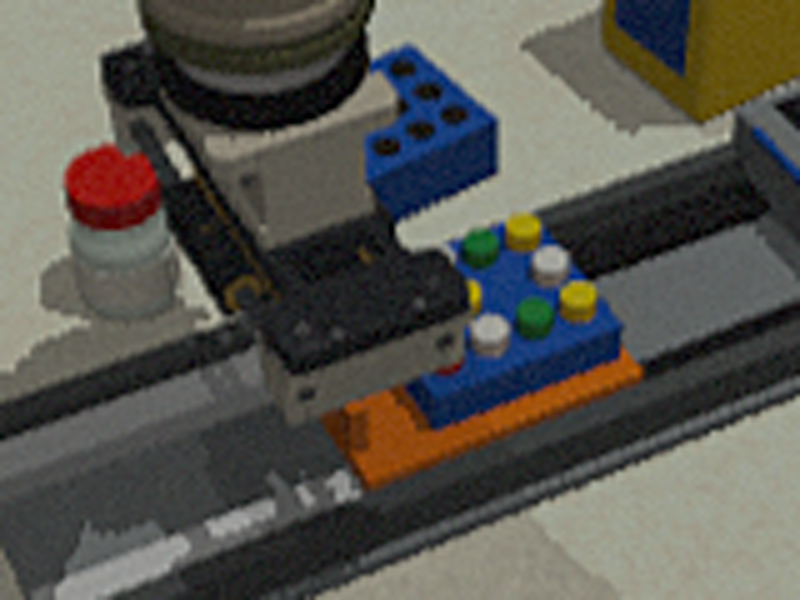

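The carrier slides straight with about 3 N. In the top crop its front corners are at (723,293) and (660,557). I'll use these to calibrate the gap from TCP to face.

```bash
cat >> h.py <<'E'
A=-1.80251
def inv(w): return (np.array(w)[:2]-[545.88,-35.58])@np.array([[np.cos(A),-np.sin(A)],[np.sin(A),np.cos(A)]])
E
python3 - <<'E'
from h import *
d=pickle.load(open('pics/top2.pkl','rb'))
for p in((723,293),(660,557)):print(inv(onz(d,p[0]/5+139.6,p[1]/5+99.6,36)))
E
python3 -m jog '-0.5 -0.05 0 0;-1 -0.05 0 0;-1.5 -0.05 0 0;-2 -0.05 0 0;-2.5 -0.05 0 0;-3 -0.05 0 0;-3.5 -0.05 0 0;-4 -0.05 0 0;-4.5 -0.05 0 0;-5 -0.05 0 0'
python3 st.py
python3 -m jog '-0.5 0 0 0;-1 0 0 0;-1.5 0 0 0;-2 0 0 0;-2.5 0 0 0;-3 0 0 0;-3.5 0 0 0;-4 0 0 0;-4 0 0 0;-4 0 0 0'
python3 st.py
python3 - <<'E'
from plant import imaging
import cv2,pickle,numpy as np
for n,(y,x) in(("side",(130,230)),("top",(140,240))):
    d=imaging.get_image(n);pickle.dump(d,open(f'pics/{n}3.pkl','wb'))
    cv2.imwrite(f'pics/{n}3.png',cv2.resize(d['image'][y:y+120,x:x+160,::-1],None,fx=5,fy=5,interpolation=cv2.INTER_CUBIC))
E
```

```text
[18.32572299 49.93989256]
[ 19.77907109 -48.72764447]
time: 4.85
ee_pos: [562.8, 34.4, 43.7]
eef_rot: [0.784, 0.621, 0.0, 0.0]
wrist_force: [0.2, 1.4, 1.6]
grip_width: 0.7
dock tcp -72.0 0.4 z 43.7 F dock [-1.42 -0.08  1.58] yaw err 0.001838579377186067 t 4.85
time: 5.68
ee_pos: [553.6, -4.8, 43.7]
eef_rot: [0.784, 0.621, -0.0, 0.0]
wrist_force: [0.3, 0.6, -0.5]
grip_width: 0.2
dock tcp -31.7 0.5 z 43.7 F dock [-0.68  0.18 -0.51] yaw err 0.0008796029791436344 t 5.6833
```

View pics/top3.png

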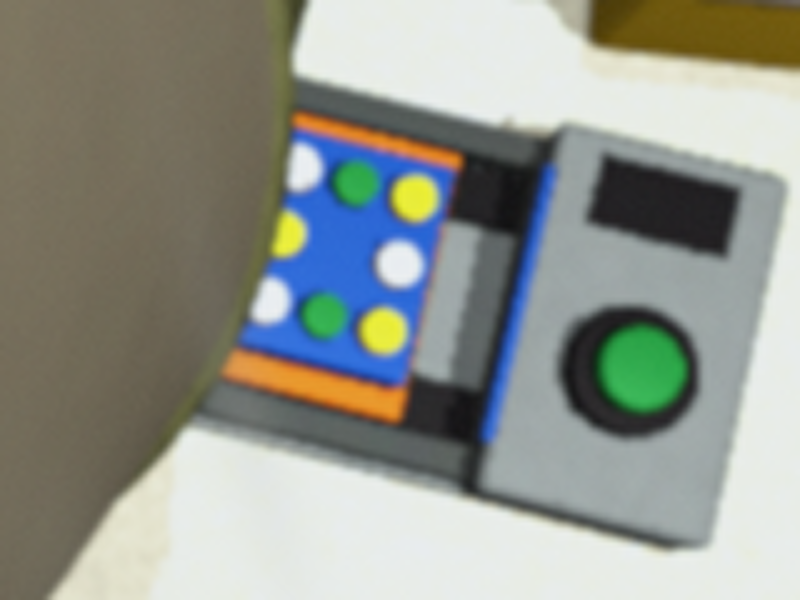

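View pics/side3.png

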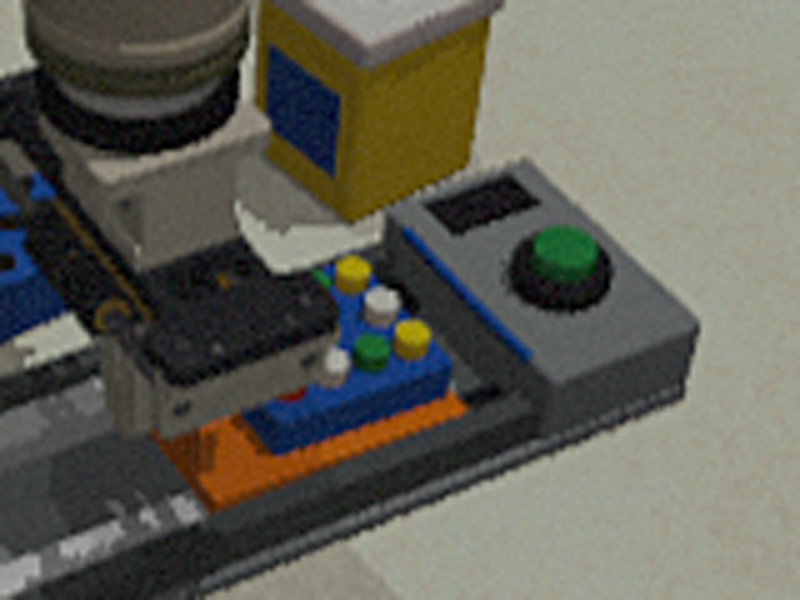

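The front has dipped into the notch and about 23 mm remain. I'll go slowly now.

```bash
python3 -m jog '-0.3 -0.05 0 0;-0.6 -0.05 0 0;-0.9 -0.05 0 0;-1.2 -0.05 0 0;-1.4 -0.05 0 0;-1.6 -0.05 0 0;-1.8 -0.05 0 0;-2 -0.05 0 0;-2 -0.05 0 0;-2 -0.05 0 0'
python3 st.py
python3 - <<'E'
from plant import imaging
import cv2,pickle,numpy as np
for n,(y,x) in(("side",(130,230)),("top",(140,240))):
    d=imaging.get_image(n);pickle.dump(d,open(f'pics/{n}4.pkl','wb'))
    cv2.imwrite(f'pics/{n}4.png',cv2.resize(d['image'][y:y+120,x:x+160,::-1],None,fx=5,fy=5,interpolation=cv2.INTER_CUBIC))
E
```

```text
time: 6.62
ee_pos: [548.6, -23.9, 43.7]
eef_rot: [0.784, 0.621, -0.0, 0.0]
wrist_force: [-1.1, 0.1, 0.5]
grip_width: 0.4
dock tcp -12.0 0.0 z 43.7 F dock [ 0.2  -1.11  0.49] yaw err 0.0012887656073570786 t 6.6167
```

View pics/top4.png

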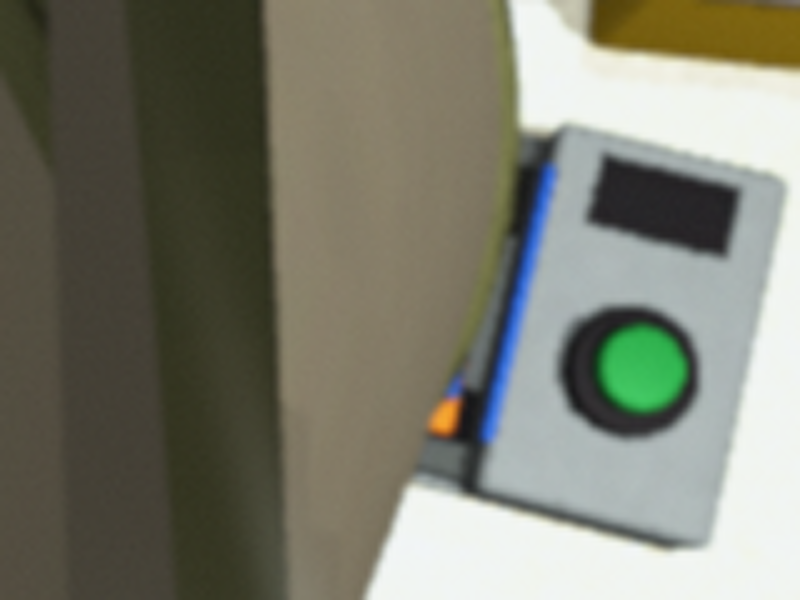

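View pics/side4.png

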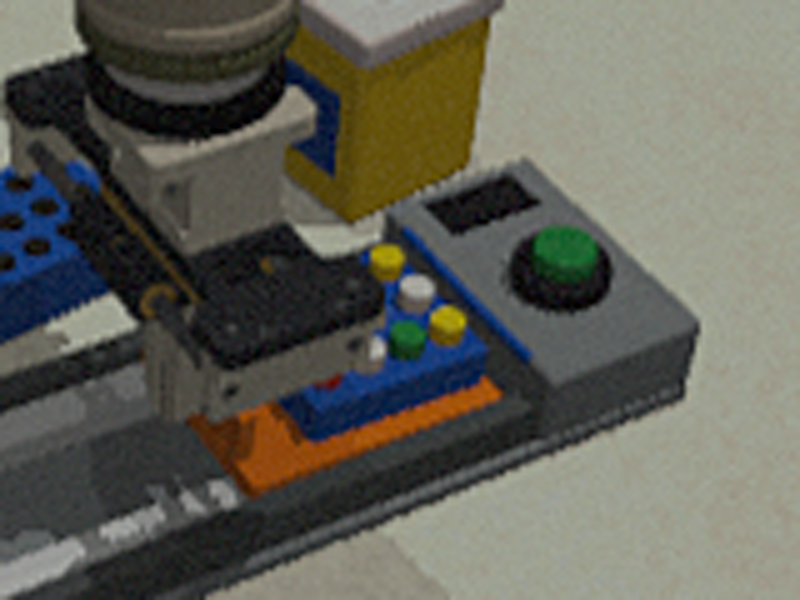

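In the side view the front edge at (500,390) is still a few mm short of the housing. I'll push a bit more.

```bash
python3 -m jog '-0.2 0 0 0;-0.4 0 0 0;-0.5 0 0 0;-0.6 0 0 0;-0.6 0 0 0;-0.6 0 0 0'
python3 st.py
python3 - <<'E'
from plant import imaging
import cv2,pickle,numpy as np
for n,(y,x) in(("side",(130,230)),):
    d=imaging.get_image(n);pickle.dump(d,open(f'pics/{n}5.pkl','wb'))
    cv2.imwrite(f'pics/{n}5.png',cv2.resize(d['image'][y:y+120,x:x+160,::-1],None,fx=5,fy=5,interpolation=cv2.INTER_CUBIC))
E
```

```text
time: 7.22
ee_pos: [547.3, -29.7, 43.7]
eef_rot: [0.784, 0.621, -0.0, 0.0]
wrist_force: [0.1, 0.7, 0.7]
grip_width: 0.4
dock tcp -6.1 -0.0 z 43.7 F dock [-0.7  -0.06  0.68] yaw err 0.0014657973873455077 t 7.2167
```

View pics/side5.png

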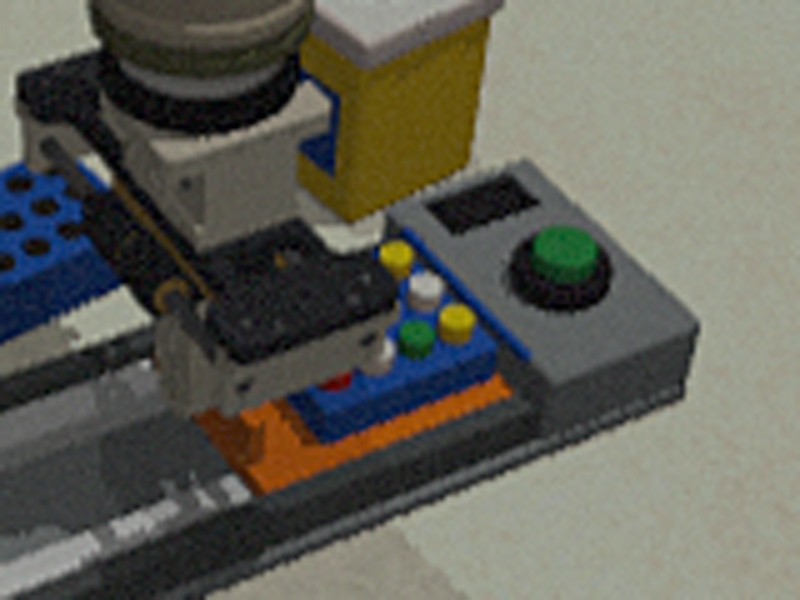

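```bash
python3 - <<'E'
from h import *
d=pickle.load(open('pics/side5.pkl','rb'))
R=np.array([[np.cos(A),-np.sin(A)],[np.sin(A),np.cos(A)]])
def W(x,y,z): return [*(R@[x,y]+[545.88,-35.58]),z]
f=lambda p:((proj(d,p)-[230,130]+.4)*5).round(0)
print('housing corners chk',f(W(136,-68,50)),f(W(220,-68,50)),f(W(220,68,50)),'rail end',f(W(0,-30,24)),f(W(0,-50,24)))
for x in(-6,-3,0,3,6):
  for z in(30,36): print('rear at',x,'z',z,'RR',f(W(x,-50,z)),'FR',f(W(x+130,-50,z)), 'rack FR top',f(W(x+125,-40,z-12+44-6)))
E
```

```text
housing corners chk [548. 385.] [701. 323.] [522. 156.] rail end [230. 476.] [253. 507.]
rear at -6 z 30 RR [242. 502.] FR [495. 401.] rack FR top [480. 348.]
rear at -6 z 36 RR [242. 492.] FR [497. 391.] rack FR top [482. 338.]
rear at -3 z 30 RR [248. 500.] FR [501. 398.] rack FR top [486. 346.]
rear at -3 z 36 RR [249. 490.] FR [503. 389.] rack FR top [487. 336.]
rear at 0 z 30 RR [254. 497.] FR [506. 396.] rack FR top [491. 344.]
rear at 0 z 36 RR [255. 488.] FR [508. 386.] rack FR top [493. 334.]
rear at 3 z 30 RR [260. 495.] FR [512. 394.] rack FR top [497. 341.]
rear at 3 z 36 RR [261. 485.] FR [514. 384.] rack FR top [499. 331.]
rear at 6 z 30 RR [266. 492.] FR [517. 392.] rack FR top [503. 339.]
rear at 6 z 36 RR [267. 483.] FR [519. 382.] rack FR top [504. 329.]
```

The visible corners (258,497) and (514,397) match the prediction for a seated board (rear at x≈2, top at z = 30). I'll back off, go up and verify with an unobstructed view.

```bash
python3 -m jog '1 0 0 0;3 0 0 0;4 0 0 0;4 0 -3 0;4 0 -6 0;4 0 -10 0;4 0 -11 0;12 0 -11 0;16 0 -11 0;18 0 -11 0'
python3 -m jog '2 0 0 0;4 0 0 0;5 0 0 0;5 0 0 0;5 0 0 0'
python3 st.py
python3 - <<'E'
from plant import imaging
import cv2,pickle,numpy as np
for n,(y,x) in(("side",(130,230)),("top",(120,230))):
    d=imaging.get_image(n);pickle.dump(d,open(f'pics/{n}6.pkl','wb'))
    cv2.imwrite(f'pics/{n}6.png',cv2.resize(d['image'][y:y+120,x:x+160,::-1],None,fx=5,fy=5,interpolation=cv2.INTER_CUBIC))
E
```

```text
time: 8.1
ee_pos: [585.3, 133.0, 154.4]
eef_rot: [0.784, 0.621, 0.001, 0.0]
wrist_force: [0.1, 0.9, 0.1]
grip_width: 0.5
time: 8.52
ee_pos: [595.9, 179.6, 153.4]
eef_rot: [0.783, 0.622, -0.0, 0.0]
wrist_force: [0.1, -1.2, 0.8]
grip_width: 0.9
dock tcp -220.9 -0.7 z 153.4 F dock [1.17 0.39 0.81] yaw err 0.0023076690767113994 t 8.5167
```

View pics/top6.png

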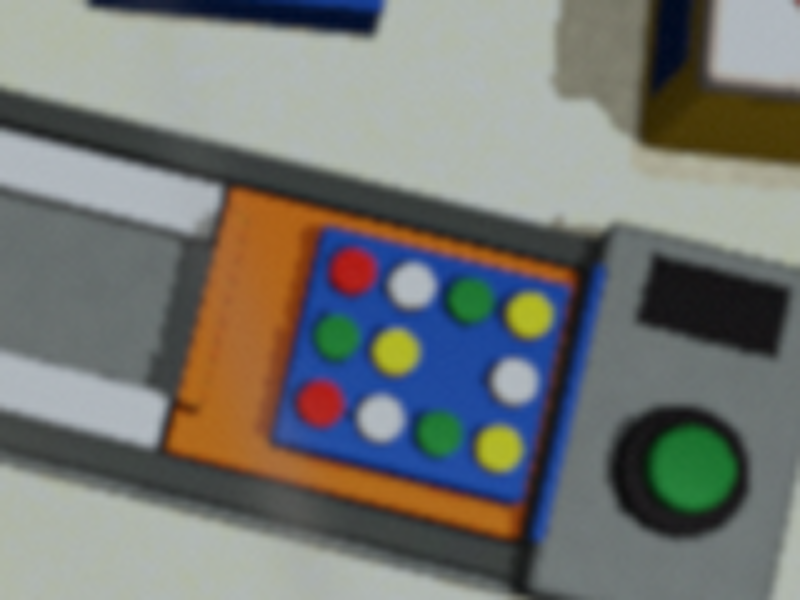

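View pics/side6.png

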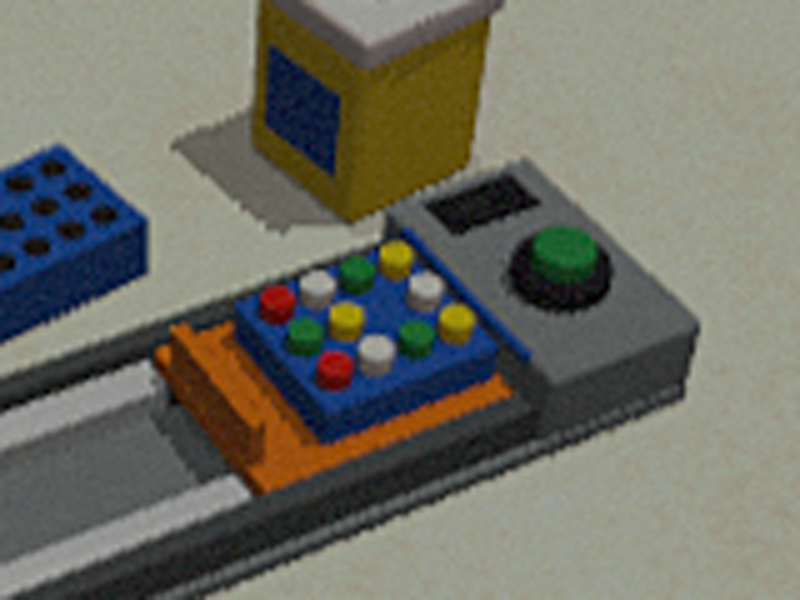

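The carrier fills the notch. In the top crop its rear edge runs from (230,185) to (165,452), just past the rail ends. I'll check the tilt and drop from the push plate's top corners in both views.

```bash
python3 - <<'E'
from h import *
t=pickle.load(open('pics/top6.pkl','rb'));s=pickle.load(open('pics/side6.pkl','rb'))
cv2.imwrite('pics/c7.png',cv2.resize(s['image'][188:234,255:335,::-1],None,fx=10,fy=10,interpolation=cv2.INTER_CUBIC))
cv2.imwrite('pics/c8.png',cv2.resize(t['image'][150:212,255:345,::-1],None,fx=8,fy=8,interpolation=cv2.INTER_CUBIC))
R=np.array([[np.cos(A),-np.sin(A)],[np.sin(A),np.cos(A)]])
def W(x,y,z): return [*(R@[x,y]+[545.88,-35.58]),z]
fs=lambda p:((proj(s,p)-[255,188]+.5)*10-.5).round(0)
ft=lambda p:((proj(t,p)-[255,150]+.5)*8-.5).round(0)
print('guide/rail refs side: rail end inner L',fs(W(0,30,24)),'R outer',fs(W(0,-50,24)))
for z0 in(18,24):
  for r in(0,3):
    print(z0,r,'side plate topL,R rear',fs(W(r,35,z0+38)),fs(W(r,-35,z0+38)),'front top R',fs(W(r+8,-35,z0+38)),'top:',ft(W(r,35,z0+38)),ft(W(r,-35,z0+38)),'board RL,RR',ft(W(r,50,z0+12)),ft(W(r,-50,z0+12)))
E
```

```text
guide/rail refs side: rail end inner L [ 78. 200.] R outer [257. 434.]
18 0 side plate topL,R rear [69. 83.] [228. 284.] front top R [261. 272.] top: [147.  94.] [ 68. 400.] board RL,RR [157.  55.] [ 48. 477.]
18 3 side plate topL,R rear [81. 78.] [240. 280.] front top R [273. 267.] top: [160.  97.] [ 81. 403.] board RL,RR [170.  58.] [ 61. 481.]
24 0 side plate topL,R rear [69. 63.] [229. 264.] front top R [262. 252.] top: [148.  88.] [ 68. 396.] board RL,RR [159.  49.] [ 49. 475.]
24 3 side plate topL,R rear [81. 58.] [241. 260.] front top R [274. 247.] top: [161.  92.] [ 82. 400.] board RL,RR [171.  52.] [ 62. 478.]
```

View pics/c7.png

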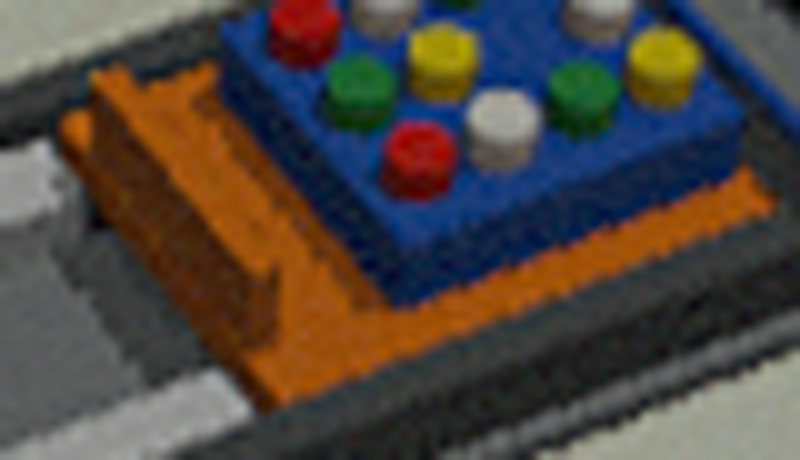

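View pics/c8.png

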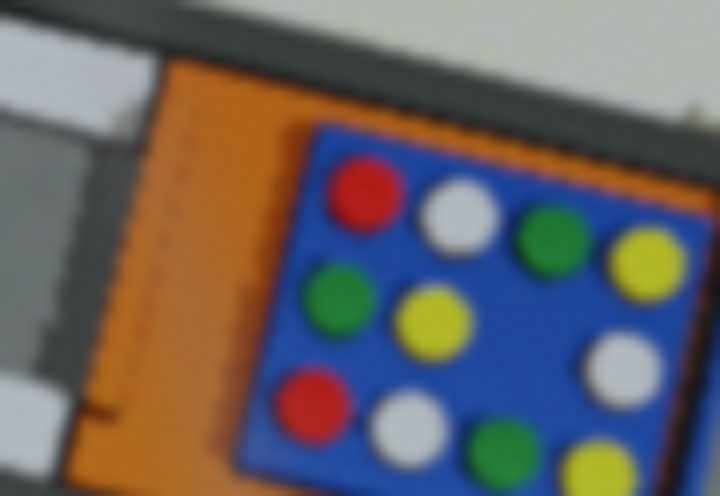

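The plate's top corners at side-crop (95,75) and (250,275) match the seated height (z0 = 18) with the rear at x≈5. They don't match the raised height. So the carrier is down and flat. Now I'll go above the button, at dock (178.5,-14), keeping high.

```bash
python3 -m jog '-3 0 0 0;-7 0 0 0;-11 -0.5 0 0;-15 -1 0 0;-19 -1.3 0 0;-23 -1.3 0 0;-27 -1.3 0 0;-31 -1.3 0 0;-34 -1.3 0 0;-37 -1.3 0 0'
python3 -m jog '-2 0 0 0;-2.9 0 0 0;-2.9 0 4 0;-2.9 0 5.5 0;-2.9 0 5.5 0;-2.9 0 5.5 0'
python3 st.py
python3 - <<'E'
from plant import imaging
import cv2,pickle,numpy as np
for n,(y,x) in(("side",(130,250)),("wrist",(0,0))):
    d=imaging.get_image(n);pickle.dump(d,open(f'pics/{n}7.pkl','wb'))
    im=d['image'][:,:,::-1]
    cv2.imwrite(f'pics/{n}7.png',im if n=='wrist' else cv2.resize(im[y:y+120,x:x+160],None,fx=5,fy=5,interpolation=cv2.INTER_CUBIC))
E
```

```text
time: 9.45
ee_pos: [497.4, -180.9, 154.0]
eef_rot: [0.785, 0.62, -0.0, 0.0]
wrist_force: [0.3, 0.3, -0.0]
grip_width: 0.6
time: 9.95
ee_pos: [491.9, -205.5, 98.4]
eef_rot: [0.784, 0.621, -0.001, -0.001]
wrist_force: [-0.6, -0.6, -0.1]
grip_width: 0.7
dock tcp 177.8 -13.5 z 98.4 F dock [ 0.7  -0.47 -0.12] yaw err 0.001070809231084352 t 9.95
```

View pics/side7.png

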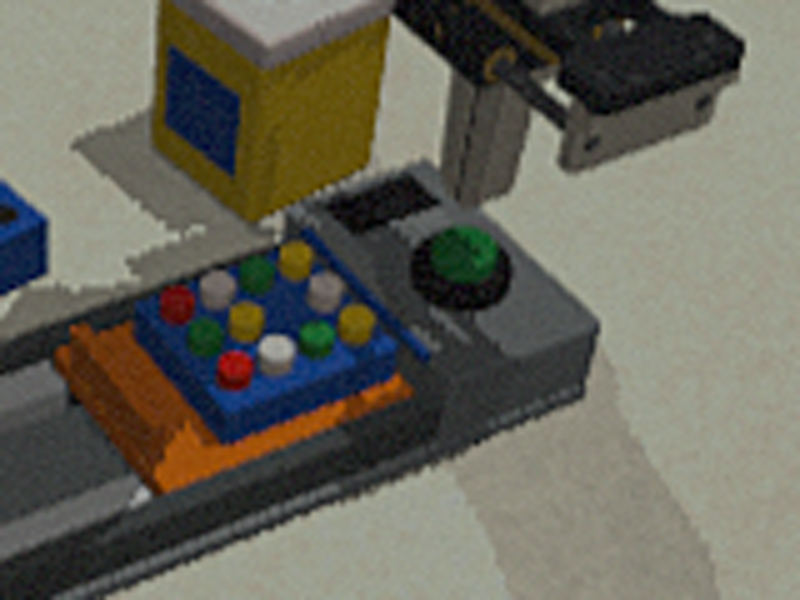

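View pics/wrist7.png

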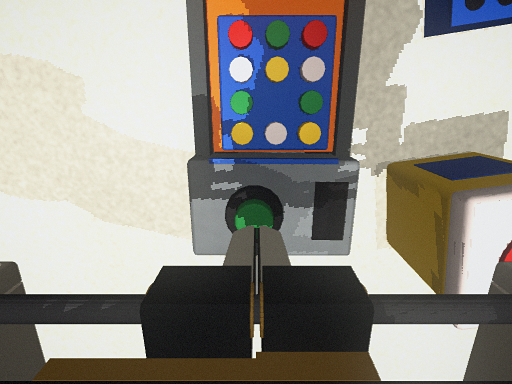

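The fingertips are laterally centred on the button: both sit at wrist-image column 256. I'll descend in small steps while watching the force.

```bash
python3 -m jog '0 0 1 0;0 0 1.8 0;0 0 2.2 0;0 0 2.2 0;0 0 2.2 0'; python3 st.py
python3 -m jog '0 0 0.2 0;0 0 0.4 0;0 0 0.4 0'; python3 st.py
```

```text
time: 10.47
ee_pos: [492.5, -205.5, 76.4]
eef_rot: [0.784, 0.621, -0.0, -0.0]
wrist_force: [1.0, -0.3, 0.2]
grip_width: 0.4
dock tcp 177.7 -12.9 z 76.4 F dock [0.12 1.01 0.2 ] yaw err 0.0017601561926127718 t 10.4667
time: 10.72
ee_pos: [492.7, -205.7, 72.5]
eef_rot: [0.784, 0.621, 0.0, 0.0]
wrist_force: [-0.5, -0.9, 0.5]
grip_width: 0.6
dock tcp 177.7 -12.7 z 72.5 F dock [ 1.02 -0.27  0.52] yaw err 0.0016491676328825033 t 10.7167
```

```bash
python3 -m jog '0 0 0.2 0;0 0 0.4 0;0 0 0.4 0'; python3 st.py
```

```text
time: 10.97
ee_pos: [492.8, -205.7, 68.5]
eef_rot: [0.784, 0.621, 0.0, 0.0]
wrist_force: [-0.5, 0.3, 2.8]
grip_width: 0.4
dock tcp 177.7 -12.6 z 68.5 F dock [-0.21 -0.52  2.85] yaw err 0.001683875961803638 t 10.9667
```

```bash
python3 -m jog '0 0 0.2 0;0 0 0.3 0;0 0 0.3 0'; python3 st.py
python3 -m jog '0 0 0.2 0;0 0 0.3 0;0 0 0.3 0'; python3 st.py
```

```text
time: 11.22
ee_pos: [492.8, -205.7, 66.2]
eef_rot: [0.784, 0.621, 0.0, 0.0]
wrist_force: [-2.1, 1.2, 11.3]
grip_width: 0.7
dock tcp 177.7 -12.6 z 66.2 F dock [-0.71 -2.3  11.27] yaw err 0.0015415113428778604 t 11.2167
time: 11.47
ee_pos: [492.9, -205.7, 65.5]
eef_rot: [0.784, 0.621, 0.001, 0.001]
wrist_force: [-8.8, 4.7, 45.1]
grip_width: 0.7
dock tcp 177.7 -12.5 z 65.5 F dock [-2.58 -9.62 45.13] yaw err 0.0011781945301516106 t 11.4667
```

The button bottomed out: at z≈66 the force jumped to 11 N, then 45 N. I'll release straight up and retreat.

```bash
python3 -m jog '0 0 -0.6 0;0 0 -2 0;0 0 -5 0;0 0 -9 0;0 0 -12 0;0 0 -14 0;4 -4 -14 0;8 -8 -14 0;11 -11 -14 0;13 -14 -14 0'
python3 -m jog '4 -2 0 0;7 -5 0 0;10 -5 0 0;14 -5 0 0;18 -5 0 0;22 -5 0 0;26 -5 0 0;28 -5 0 0;28 -5 0 0;28 -5 0 0'
python3 st.py
python3 - <<'E'
from plant import imaging
import cv2,pickle,numpy as np
for n in("side","top"):
    d=imaging.get_image(n);pickle.dump(d,open(f'pics/{n}8.pkl','wb'))
    cv2.imwrite(f'pics/{n}8.png',d['image'][:,:,::-1])
E
```

```text
time: 12.3
ee_pos: [400.4, -65.1, 202.6]
eef_rot: [0.784, 0.621, 0.0, 0.0]
wrist_force: [0.8, 0.9, 0.1]
grip_width: 0.4
time: 13.13
ee_pos: [416.0, 218.2, 202.1]
eef_rot: [0.783, 0.622, -0.0, 0.0]
wrist_force: [0.3, -1.0, 0.2]
grip_width: 0.3
dock tcp -217.1 -184.7 z 202.1 F dock [0.94 0.5  0.21] yaw err 0.0040328237784511 t 13.1333
```

View pics/side8.png

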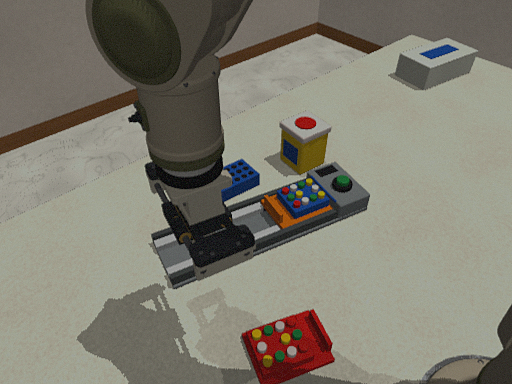

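View pics/top8.png

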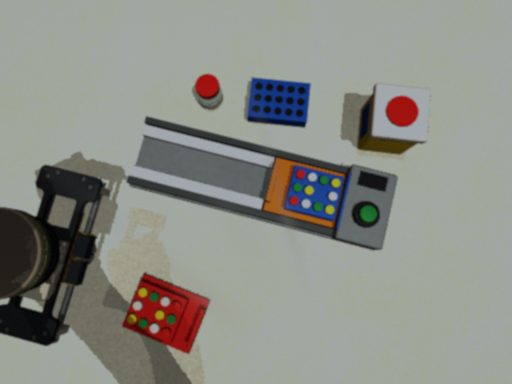

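Everything is in place: button at (368,214) as before, jar (208,90), block (279,101) and bin (398,115) unchanged, carrier in the notch. I'll run one numeric check that nothing shifted, then hand in.

```bash
python3 -m jog '0 0 0 0;0 0 0 0;0 0 0 0'; python3 - <<'E'
from h import *
L=lambda n:cv2.cvtColor(pickle.load(open(f'pics/{n}.pkl','rb'))['image'],cv2.COLOR_RGB2GRAY).astype(np.float32)
a0,a6,a8,s0,s8=L('top0'),L('top6'),L('top8'),L('side0'),L('side8')
def sh(a,b,x0,y0,x1,y1):
    t=a[y0:y1,x0:x1];r=cv2.matchTemplate(b[y0-6:y1+6,x0-6:x1+6],t,cv2.TM_CCOEFF_NORMED);_,v,_,l=cv2.minMaxLoc(r);return (l[0]-6,l[1]-6,round(v,3))
print('button',sh(a0,a8,352,198,384,230),'button side',sh(s0,s8,328,168,356,192))
print('jar',sh(a0,a8,190,70,226,112),'block',sh(a0,a8,244,72,314,130),'bin',sh(a0,a8,362,82,432,156))
print('carrier since seated',sh(a6,a8,266,156,346,230))
E
python3 - <<'E'
from plant import bot
print(bot.close_job())
E
```

```text
time: 13.48
ee_pos: [416.3, 216.5, 202.8]
eef_rot: [0.784, 0.621, 0.0, 0.0]
wrist_force: [-0.4, -0.6, -1.1]
grip_width: 0.3
button (0, 0, 0.999) button side (0, 0, 0.992)
jar (0, 0, 1.0) block (0, 0, 1.0) bin (0, 0, 1.0)
carrier since seated (0, 0, 0.999)
the job is handed in; nothing more can be done
None
```

I pushed the orange carrier along the rails with shut fingertips (about 1–3 N) until it dropped into the notch. I then pressed the green load button down to its stop, let it go, moved clear and handed the job in at about 13.5 s. No verdict was reported.

- **Carrier:** The side view matched the seated height, with the rear edge about 5 mm past the rail ends. That puts it at most about 3 mm off the nest point, against the 6 mm allowed. It had not moved in the picture after the button press.
- **Button:** The force rose sharply over the last few mm of the press, so it was on its stop. It peaked at 45 N, well above the roughly 4 N needed but under the 120 N wrist limit. The rule's 40 N limit is for the arm and gripper body; I pressed with the fingertips only. Afterwards both cameras showed the button back where it started.
- **Bystanders:** The jar, tube block and sharps bin show no pixel shift from the first picture.
- **Robot:** It finished clear of everything, with only about 1 N of noise on the wrist force.
- **Disagreements:** The dock fit left residuals of up to 3 mm. The camera put the button top at 73 mm, while contact came between 68 and 72 mm.

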